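# Find the shaker's loose bolt and hold its cap open

### The job

Stop the shaker at its key pad by pressing three keys down fully, one at a time: the round one, then the square one, then the long one. Then tap the heads of the three bolts on the shaker's rail to find the loose one, which sinks and stays down, and lift the hinged cap round that bolt by its grip, well past half-way to upright, so that a colleague can get a spanner in. Finish while holding that cap open, steady in the gripper; leave the other caps shut and the things around undisturbed.

Things in the scene. Friction and masses are not known exactly. Their poses are not given: they have to be found in the camera images.
- shaker: The fixed drive base of a bench shaker, 139 x 256 x 65 mm. Origin: on the bench, under the middle bolt. Its own y runs along the row of three bolts (toward bolt a, the left one seen from the robot), its own x points away from the robot to the white motor housing, which begins 32 mm behind the bolts, is 65 mm high, 74 mm deep and 236 mm long. In front lies a grey rail, 66 mm deep, 256 mm long, top 40 mm above the bench, with the three bolts at 80 mm spacing. It does not move.
- pad: The fixed key pad, a grey console 86 x 166 x 20 mm; origin under its centre, on the bench; its own y runs along the row of the three keys (48 mm spacing). Which key is in which of the three places changes from start to start.
- round_key_top (a point): Centre of the top face of the round key (22 mm across), white, standing 9 mm proud of its 42 x 32 mm black frame; top 33 mm above the bench. Axes as the pad's.
- round_key (a joint): Travel of the round key, m: 0 up, 0.005 fully down. Spring key: starts to give at about 1.2 N, fully down at about 4.2 N, springs back when let go.
- square_key_top (a point): Centre of the top face of the square key (20 x 20 mm), white, standing 9 mm proud of its 42 x 32 mm black frame; top 33 mm above the bench. Axes as the pad's.
- square_key (a joint): Travel of the square key, m: 0 up, 0.005 fully down. Spring key: starts to give at about 1.2 N, fully down at about 4.2 N, springs back when let go.
- long_key_top (a point): Centre of the top face of the long key (a bar of 34 x 11 mm, long side across the row), white, standing 9 mm proud of its 42 x 32 mm black frame; top 33 mm above the bench. Axes as the pad's.
- long_key (a joint): Travel of the long key, m: 0 up, 0.005 fully down. Spring key: starts to give at about 1.2 N, fully down at about 4.2 N, springs back when let go.
- bolt_a_top (a point): Centre of the top of bolt a (left of the three): steel hexagon head 18 mm across flats, top 55 mm above the bench and 10 mm above its cap, in whose open 28 x 34 mm window it stands. Axes as the shaker's.
- bolt_a (a joint): How far bolt a has sunk, m. 0 at the start for all three. A tight bolt gives at most 1 or 2 mm when its head is pressed; the loose one sinks 6 mm under about 3 N and stays down. Any of the three may be the loose one, and it cannot be seen before tapping.
- cap_a_grip (a point): Centre of the grip of the cap round bolt a: a cylinder 12 mm in diameter and 16 mm long at the end of a 10 mm wide, 5 mm thick arm. It lies 60 mm in front of the bolt (along the shaker's own -x, toward the robot), 27 mm clear of the rail's front face and 43.5 mm above the bench; its flat ends face along the shaker's y, and nothing stands on either side of them within 60 mm. Moves with the cap.
- cap_a (a joint): Angle of the cap of bolt a, rad, about a hinge axis that runs along the shaker's y, 26 mm behind the bolt (away from the robot) and 43.5 mm above the bench, 86 mm from the grip's centre: 0 lying closed, growing as the grip end is lifted up and back over the bolt; stop at 1.3. The cap, a 4 mm aluminium frame 42 mm wide, 60 g, is sprung shut (up to about 1 N at the grip) and falls shut when let go.
- bolt_b_top (a point): Centre of the top of bolt b (middle of the three): steel hexagon head 18 mm across flats, top 55 mm above the bench and 10 mm above its cap, in whose open 28 x 34 mm window it stands. Axes as the shaker's.
- bolt_b (a joint): How far bolt b has sunk, m. 0 at the start for all three. A tight bolt gives at most 1 or 2 mm when its head is pressed; the loose one sinks 6 mm under about 3 N and stays down. Any of the three may be the loose one, and it cannot be seen before tapping.
- cap_b_grip (a point): Centre of the grip of the cap round bolt b: a cylinder 12 mm in diameter and 16 mm long at the end of a 10 mm wide, 5 mm thick arm. It lies 60 mm in front of the bolt (along the shaker's own -x, toward the robot), 27 mm clear of the rail's front face and 43.5 mm above the bench; its flat ends face along the shaker's y, and nothing stands on either side of them within 60 mm. Moves with the cap.
- cap_b (a joint): Angle of the cap of bolt b, rad, about a hinge axis that runs along the shaker's y, 26 mm behind the bolt (away from the robot) and 43.5 mm above the bench, 86 mm from the grip's centre: 0 lying closed, growing as the grip end is lifted up and back over the bolt; stop at 1.3. The cap, a 4 mm aluminium frame 42 mm wide, 60 g, is sprung shut (up to about 1 N at the grip) and falls shut when let go.
- bolt_c_top (a point): Centre of the top of bolt c (right of the three): steel hexagon head 18 mm across flats, top 55 mm above the bench and 10 mm above its cap, in whose open 28 x 34 mm window it stands. Axes as the shaker's.
- bolt_c (a joint): How far bolt c has sunk, m. 0 at the start for all three. A tight bolt gives at most 1 or 2 mm when its head is pressed; the loose one sinks 6 mm under about 3 N and stays down. Any of the three may be the loose one, and it cannot be seen before tapping.
- cap_c_grip (a point): Centre of the grip of the cap round bolt c: a cylinder 12 mm in diameter and 16 mm long at the end of a 10 mm wide, 5 mm thick arm. It lies 60 mm in front of the bolt (along the shaker's own -x, toward the robot), 27 mm clear of the rail's front face and 43.5 mm above the bench; its flat ends face along the shaker's y, and nothing stands on either side of them within 60 mm. Moves with the cap.
- cap_c (a joint): Angle of the cap of bolt c, rad, about a hinge axis that runs along the shaker's y, 26 mm behind the bolt (away from the robot) and 43.5 mm above the bench, 86 mm from the grip's centre: 0 lying closed, growing as the grip end is lifted up and back over the bolt; stop at 1.3. The cap, a 4 mm aluminium frame 42 mm wide, 60 g, is sprung shut (up to about 1 N at the grip) and falls shut when let go.
- timer: Bystander: white bench timer lying flat, 72 x 66 x 18 mm; origin at its underside's centre. Leave it alone.
- dropper: Bystander: small brown dropper bottle, 33 mm across, 100 mm high; origin at its underside's centre. Leave it alone.
- sample_bottle: Bystander: white sample bottle with screw lid, 51 mm across, 100 mm high; origin at its underside's centre. Leave it alone.
- pen: Bystander: pen lying near the front edge of the bench, 145 mm long; origin at its underside's centre. Leave it alone.

How it is judged:
By the outcome, as a careful person would: the job done as asked, in the order asked, and still so for the second after the job is handed in, while the arm keeps its last pose, push and grip.
It also fails if it takes over 64 s, if anything falls off the work surface, if the arm or the gripper's body presses on something with over 40 N, if the wrist force passes 120 N, or if a joint passes its speed limit or range.

### The arm

A 6-joint arm with a two-finger parallel gripper is mounted at the origin on a cart in front of the work surface, level with it; the furniture and walls round the work are solid. World frame = base frame: x ahead of the robot, y to its left, z up, the work surface at z = 0. Lengths are in m, angles in rad, forces in N, time in s.
With the tool pointing down it reaches from about 0.35 to 0.95 m from the base axis. Payload 17.4 kg.
Tool frame: the origin (TCP) lies midway between the tips of the shut fingers; the grasp point (between the pads) lies 19 mm behind it; z points along the fingers, y is the line along which they close (so a half turn about z gives the same grasp; the last joint's range is limited). The gripper opens to 93 mm and grips with 3 to 60 N. Pads are 15 mm wide; open, the fingers measure 128 mm over their backs; the gripper's body (75 mm by 188 mm) begins 65 mm behind the grasp point.
Start: joints at [-1.235, 0.116, 1.442, -0, 1.584, -0.038], TCP at [0.246, -0.628, 0.219] pointing down, gripper open.
Joint ranges: [-2.83, 2.83], [-0.83, 2.19], [0.07, 2.5], [-1.14, 4.28], [0.01, 3], [-2.97, 2.97]. Speed limits (rad/s): [1.89, 1.89, 2.22, 3.14, 3.14, 3.14].

### API

Orientations are given as a unit quaternion [w, x, y, z].
In Python, from workcell import arm gives the robot as it stands.
- The arm moves only by the tool jog_arm, never from a script. Its argument "commands" is a list of rows, each a list of 4 numbers: the shift along the tool's x, y, z in m, then the turn about the tool's z in rad. A call has 1 to 20 rows; each row shifts and turns the commanded pose from where the row before left it, along the tool's axes as they then stand; what a row does not reach is not made up. A row lasts 1/10 s, in which the tool goes at most 50 mm and 8.59 degrees, less where a joint would pass 70% of its speed; a pose out of reach is approached as far as the arm can. A call with a gripper value outside its range is refused whole. "jaw" is the closure, from 0 (fully open) to 1 (shut), set as the call begins (left out, the last holds). The fingers move at their own pace and stop on an object; "grip_force" is the grip in N (left out, the last holds). Time passes only in rows, so rows that do not move let the fingers close. It gives the time, the measured TCP pose, the force, the opening and the grip force at its end, in the units of the state.
- arm.observe(): the state, without advancing time (a new reading comes with each control period).
- arm.grab_frame(name): name is "scene" or "top"; returns the picture (384x512x3 uint8, red, green, blue); there is no depth.
- arm.camera_model(name): a dict with "fx", "fy", "cx", "cy" (pixels), "R" (3x3) and "t" (3): a world point X has camera coordinates R X + t. Camera axes: x right, y down, z forward; pixel columns grow to the right and rows downward; lengths in m; the calibration is good to about 2 mm. A picture is of the moment at which its call begins. camera_model takes no time and is no camera call.
- arm.job_done(): hands the job in; it is judged then, once.
Trained networks look in the newest picture that a camera, given by its name, has taken for a name from the list of things; names that differ only in an ending like _2 or _b are one class to them, and where a whole thing is asked for, a point or a joint stands for the part that bears it (a point fixed in the world has none). Each returns a list of dicts, best first, with "conf" (0 to 1); they miss things now and then, are a little off and sometimes report something else, mostly with a low value. They report only what shows in the picture. A call takes as long as a camera call.
- arm.masks_of(label, camera): "mask" (384x512 bool, what is visible of it) and "uv" ([column, row] in pixels, amid what is visible of it).
The state is a dict: "time_s": time; "joints": joint angles; "dq": joint speeds; "effort": joint torques, N m; "tool_pos": TCP position; "tool_rot": TCP orientation; "wrist_force": force on the tool from outside, world axes, zero at the start; "moment": the same for the moment, N m; "opening": opening from 0.0 (shut) to 1.0 (fully open); "gripper_force": force on a finger pad.
Only numpy, scipy, OpenCV 4.12 (cv2) and the standard library are available. Lean on these libraries where they do the work, as an engineer would, in place of code of your own. Each camera call takes 0.05 s, during which the arm holds its last target. There are 200 camera calls.

## Working session

There is one attempt and no reset: what is moved stays moved. The work goes in short steps, Python scripts to look and compute and a tool call to move; the robot and the scene stay as the last step left them, time stands still between calls to the robot, and variables do not carry over. Pictures are saved under pics/ and viewed, at most 10 in all, crops included, and the job is handed in when it is done.

Besides the shell and the picture viewer there is one more tool, called after "Request:" by a JSON object that holds its "method" and its "body". jog_arm: Moves the arm, as the interface text tells. Its arguments: {"type":"object","properties":{"commands":{"type":"array"},"jaw":{"type":"number"},"grip_force":{"type":"number"}},"required":["commands"]}

```bash
mkdir -p pics; cat > h.py <<'E'
import numpy as np,cv2
from workcell import arm
def ray(cam,uv):
    m=arm.camera_model(cam);R=np.array(m["R"]);t=np.array(m["t"])
    d=R.T@np.array([(uv[0]-m["cx"])/m["fx"],(uv[1]-m["cy"])/m["fy"],1]);return -R.T@t,d
def atz(cam,uv,z):
    o,d=ray(cam,uv);return (o+d*(z-o[2])/d[2])
def proj(cam,X):
    m=arm.camera_model(cam);c=np.array(m["R"])@np.array(X)+np.array(m["t"])
    return np.array([m["fx"]*c[0]/c[2]+m["cx"],m["fy"]*c[1]/c[2]+m["cy"]])
E
python3 - <<'E'
from h import *
for n in("top","scene"):
    cv2.imwrite(f"pics/{n}0.png",arm.grab_frame(n)[:,:,::-1])
    m=arm.camera_model(n);print(n,m["fx"],-np.array(m["R"]).T@np.array(m["t"]))
Z=dict(round_key_top=.03,square_key_top=.03,long_key_top=.03,bolt_a_top=.055,cap_a_grip=.0435,pad=.02,shaker=.05,dropper=.1,sample_bottle=.1,timer=.018,pen=.01)
for l,z in Z.items():
    for n in("top","scene"):
        for r in arm.masks_of(l,n)[:4]: print(l,n,round(r["conf"],2),np.round(r["uv"],1),r["mask"].sum(),atz(n,r["uv"],z).round(4))
s=arm.observe();print(s)
E
```

```text
top 385.81716693503097 [ 0.39605892 -0.08935871  1.12574889]
scene 346.7223939357295 [0.18364578 0.41350986 0.71877812]
round_key_top top 0.36 [224.3 119.8] 139 [0.7634 0.0111 0.03  ]
round_key_top top 0.33 [146.5 196.6] 55 [0.5327 0.2279 0.03  ]
round_key_top scene 0.6 [176.3 262.4] 54 [0.5661 0.1831 0.03  ]
square_key_top top 0.51 [314.  182.4] 29 [ 0.5788 -0.2516  0.03  ]
square_key_top top 0.48 [174.5 183.6] 31 [0.5711 0.1496 0.03  ]
square_key_top top 0.36 [349.7 231. ] 138 [ 0.4406 -0.3507  0.03  ]
square_key_top top 0.31 [238.7 152.5] 548 [ 0.6648 -0.0332  0.03  ]
square_key_top scene 0.58 [182.3 244.6] 84 [0.5876 0.1402 0.03  ]
long_key_top top 0.7 [328.5 205.4] 163 [ 0.5127 -0.2921  0.03  ]
long_key_top top 0.52 [143.8 196. ] 48 [0.5343 0.2357 0.03  ]
long_key_top top 0.16 [357.8 223.9] 41 [ 0.4609 -0.3743  0.03  ]
bolt_a_top top 0.57 [313.8 182.1] 32 [ 0.5755 -0.2473  0.055 ]
cap_a_grip top 0.64 [311.4 185.7] 162 [ 0.5669 -0.2421  0.0435]
cap_a_grip scene 0.42 [278.4 157.4] 149 [ 0.5558 -0.2317  0.0435]
pad top 0.79 [160.2 193.9] 1204 [0.5422 0.1917 0.02  ]
pad top 0.67 [23
[... 1035 characters left out ...]
 'joints': array([-1.23475797e+00,  1.16043376e-01,  1.44158762e+00, -1.80258817e-05,
        1.58400258e+00, -3.78357652e-02]), 'dq': array([-3.32189658e-04, -8.22959322e-05,  1.05999073e-03, -1.23917912e-03,
        4.97928121e-05, -1.38358155e-03]), 'effort': array([-8.59650117e-04, -7.21026349e+01, -6.22759867e+01,  7.79891317e-02,
        1.83409540e-02, -3.16943851e-05]), 'tool_pos': array([ 0.24649494, -0.62839659,  0.21862457]), 'tool_rot': array([-1.88955121e-05,  9.82578113e-01,  1.85850078e-01, -1.19516796e-05]), 'wrist_force': array([ 0.22789475, -0.4549645 , -0.2921187 ]), 'moment': array([0.04159649, 0.07137774, 0.02674221]), 'gripper_force': 0.0, 'opening': 0.9969374408296267}
```

```bash
python3 - <<'E'
from h import *
a=cv2.imread("pics/top0.png");b=cv2.imread("pics/scene0.png")
c=cv2.resize(a[100:280,110:400],None,fx=2.7,fy=2.7,interpolation=cv2.INTER_CUBIC)
cv2.imwrite("pics/topc.png",c)
d=cv2.resize(b[80:330,90:420],None,fx=2.4,fy=2.4,interpolation=cv2.INTER_CUBIC);cv2.imwrite("pics/scc.png",d)
E
```

```text
(no output)
```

View pics/topc.png

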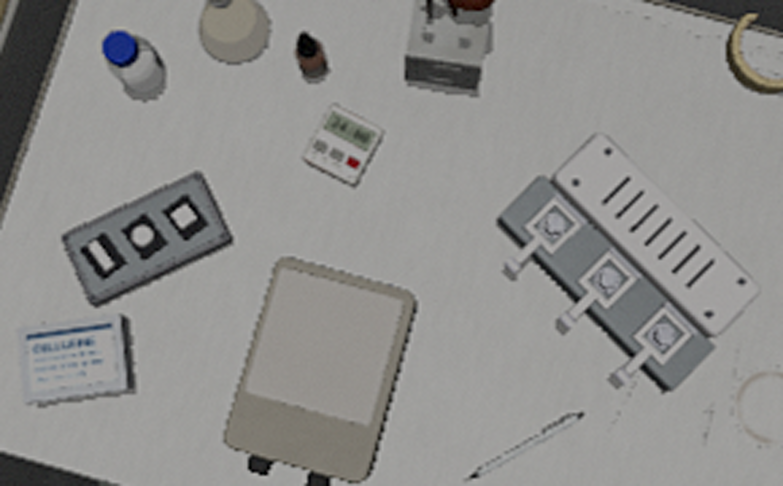

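View pics/scc.png

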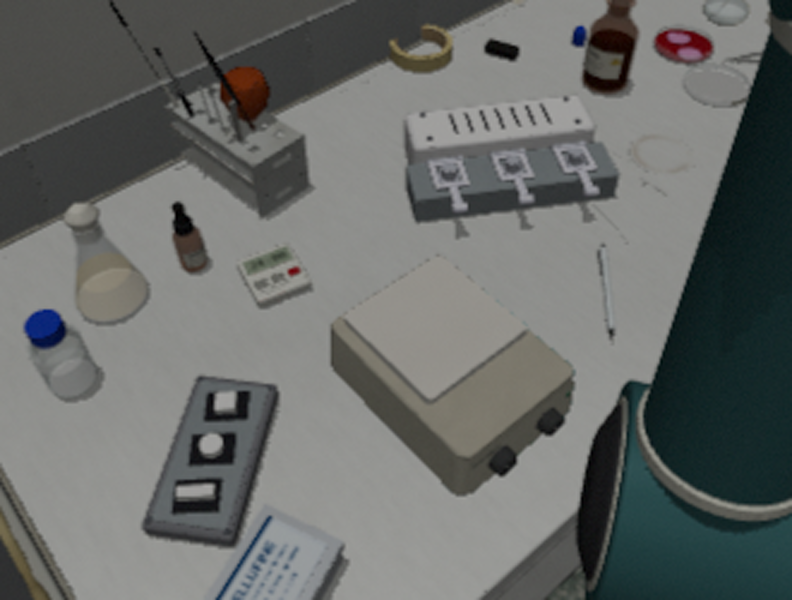

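The pictures show, in the top view (crop pixels), the long key at (101,255), the round key at (144,236) and the square key at (184,215). Bolts a, b and c are at (555,222), (608,279) and (666,333), and their grips at (512,270), (564,325) and (617,380). The scene view agrees with this. Next I'll refine the pixels and fit poses from both views.

```bash
cat > fit.py <<'E'
from h import *
from scipy.optimize import least_squares
def blob(img,uv,r,th):
    g=cv2.cvtColor(img,cv2.COLOR_BGR2GRAY).astype(float);u,v=np.round(uv).astype(int)
    w=np.clip(g[v-r:v+r+1,u-r:u+r+1]-th,0,None)
    V,U=np.mgrid[v-r:v+r+1,u-r:u+r+1];return np.array([(U*w).sum(),(V*w).sum()])/w.sum()
def fit(model,obs,x0):
    def res(p,split=False):
        c,s=np.cos(p[2]),np.sin(p[2]);o=[]
        for cam,k,uv in obs:
            m=model[k];o.append(proj(cam,[p[0]+c*m[0]-s*m[1],p[1]+s*m[0]+c*m[1],m[2]])-uv)
        return np.array(o) if split else np.ravel(o)
    r=least_squares(res,x0,loss="soft_l1");return r.x,res(r.x,True)
def w(p,m):
    c,s=np.cos(p[2]),np.sin(p[2]);return np.array([p[0]+c*m[0]-s*m[1],p[1]+s*m[0]+c*m[1],m[2]])
E
python3 - <<'E'
from fit import *
T=cv2.imread("pics/top0.png");S=cv2.imread("pics/scene0.png")
K=dict(square=(0,-.048,.031),round=(0,0,.031),long=(0,.048,.031))
ot=dict(long=(147.4,194.4),round=(163.3,187.4),square=(178.1,179.6));os=dict(square=(184.6,247.5),round=(177.5,265.8),long=(171.3,284.6))
obs=[]
for k in K:
    obs+= [("top",k,blob(T,ot[k],5,130)),("scene",k,blob(S,os[k],6,130))]
for o in obs: print(o)
p,r=fit(K,obs,[.55,.19,.4]);print(p,r.round(1).tolist())
for cam in("top","scene"): 
    q,_=fit(K,[o for o in obs if o[0]==cam],p);print(cam,q)
for k in K: print(k,w(p,K[k]).round(4))
M={};bt=dict(a=(315.6,182.2),b=(335.2,203.3),c=(356.7,223.3));bs=dict(a=(277.5,151.7),b=(303.8,148.3),c=(330,145))
gt=dict(a=(299.6,200),b=(318.9,220.4),c=(338.5,240.7));gs=dict(a=(281.7,165.4),b=(308.8,161.3),c=(336.7,158.3))
obs=[]
for i,k in enumerate("abc"):
    M[k]=(0,.08-.08*i,.054);M["g"+k]=(-.06,.08-.08*i,.0435)
    obs+=[("top",k,bt[k]),("scene",k,bs[k]),("top","g"+k,gt[k]),("scene","g"+k,gs[k])]
p,r=fit(M,obs,[.52,-.3,-.7]);print(p,r.round(1).tolist())
for cam in("top","scene"): 
    q,_=fit(M,[o for o in obs if o[0]==cam],p);print(cam,q)
for k in M: print(k,w(p,M[k]).round(4))
E
```

```text
('top', 'square', array([177.55212922, 179.58737151]))
('scene', 'square', array([183.28432169, 246.46872461]))
('top', 'round', array([162.23339012, 186.73339012]))
('scene', 'round', array([177.39749263, 264.320059  ]))
('top', 'long', array([146.87572977, 194.10341952]))
('scene', 'long', array([171.03193916, 284.01368821]))
[0.56061411 0.18502965 0.46960679] [[-0.4, 0.1], [0.0, -0.4], [-0.3, 0.3], [0.0, -0.3], [-0.3, 0.3], [-0.1, -0.4]]
top [0.56131128 0.18408605 0.46467326]
scene [0.55992028 0.18572546 0.47237104]
square [0.5823 0.1422 0.031 ]
round [0.5606 0.185  0.031 ]
long [0.5389 0.2278 0.031 ]
[ 0.5144781  -0.30600452 -0.79038656] [[-1.0, 1.4], [-0.2, -2.5], [-0.4, -1.2], [0.1, 0.5], [-0.2, 0.6], [0.2, -2.3], [0.5, -1.3], [0.5, 1.1], [-0.9, 1.2], [0.3, -2.2], [1.4, -0.9], [-0.3, 0.7]]
top [ 0.51428781 -0.30658287 -0.79474033]
scene [ 0.5135758  -0.30339442 -0.7819251 ]
a [ 0.5713 -0.2497  0.054 ]
ga [ 0.5291 -0.2071  0.0435]
b [ 0.5145 -0.306   0.054 ]
gb [ 0.4723 -0.2634  0.0435]
c [ 0.4576 -0.3623  0.054 ]
gc [ 0.4154 -0.3197  0.0435]
```

```bash
cat > ov.py <<'E'
from fit import *
T=cv2.imread("pics/top0.png");S=cv2.imread("pics/scene0.png")
p=[0.51448,-0.306,-.7904]
def crop(img,cam,x0,y0,x1,y1,f,out):
    c=cv2.resize(img[y0:y1,x0:x1],None,fx=f,fy=f,interpolation=cv2.INTER_CUBIC);c=cv2.convertScaleAbs(c,alpha=1.4)
    for i in range(3):
        for m,col in(((0,.08-.08*i,.055),(0,0,255)),((-.06,.08-.08*i,.0435),(0,255,0)),((-.033,.08-.08*i,.04),(255,0,0)),((.026,.08-.08*i,.0455),(255,0,255))):
            u=(proj(cam,w(p,m))-[x0,y0]+.5)*f;cv2.drawMarker(c,tuple(np.round(u).astype(int).tolist()),col,cv2.MARKER_CROSS,9,1)
    return c
a=crop(T,"top",285,160,385,255,6,0);b=crop(S,"scene",255,115,355,180,6,0)
cv2.imwrite("pics/ov_t.png",a);cv2.imwrite("pics/ov_s.png",b)
E
python3 ov.py
```

```text
(no output)
```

View pics/ov_t.png

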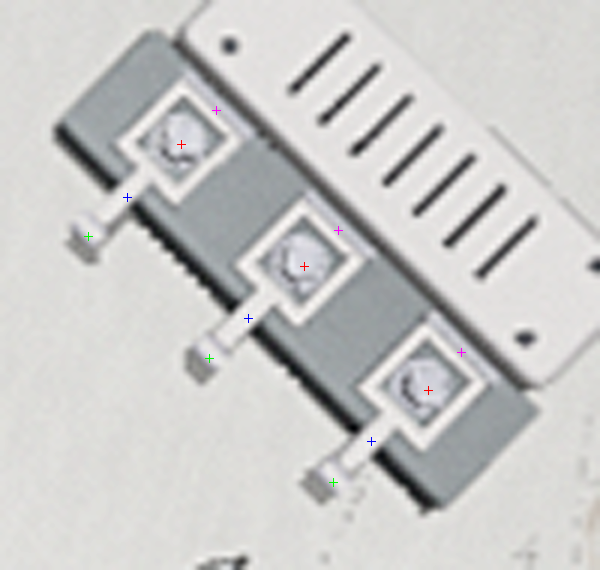

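View pics/ov_s.png

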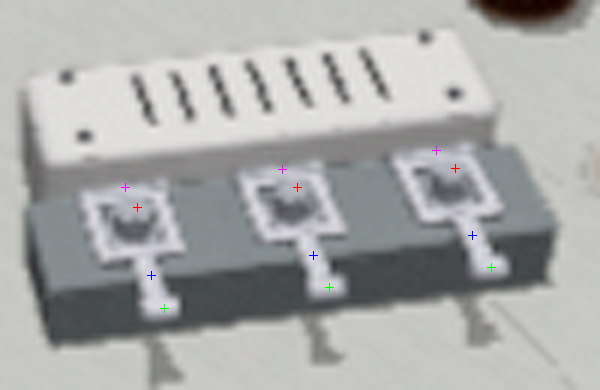

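The fit marks lie on the bolts and grips to within about 2 mm in both views. Next I'll move over the pad with the gripper shut.

Request:
{"method": "jog_arm", "body": {"commands": [[0.014,-0.015,0,0],[0.028,-0.031,0,0],[0.028,-0.031,0,0],[0.028,-0.031,0,0],[0.028,-0.031,0,0],[0.028,-0.031,0,0],[0.028,-0.031,0,0],[0.028,-0.031,0,0],[0.028,-0.031,0,0],[0.028,-0.031,0,0],[0.028,-0.031,0,0],[0.028,-0.031,0,0],[0.028,-0.031,0,0],[0.028,-0.031,0,0],[0.028,-0.031,0,0],[0.028,-0.031,0,0],[0.028,-0.031,0,0],[0.028,-0.031,0,0],[0.028,-0.031,0,0],[0.014,-0.015,0,0]], "jaw": 1, "grip_force": 15}}

```text
time_s: 3.2
tool_pos: [0.5275, 0.1161, 0.2185]
tool_rot: [-0.0, 0.982, 0.187, 0.0]
wrist_force: [-1.2, 1.0, 0.0]
opening: 0.004
gripper_force: 0.0
```

```bash
cat > go.py <<'E'
import sys,numpy as np
from workcell import arm
from scipy.spatial.transform import Rotation as R
s=arm.observe();q=np.array(s["tool_rot"]);r=R.from_quat(q[[1,2,3,0]])
X=r.as_matrix()[:,0];print("t",s["time_s"],"pos",s["tool_pos"].round(4),"a",np.arctan2(X[1],X[0]).round(4),"z",r.as_matrix()[:,2].round(3),"F",s["wrist_force"].round(2),"op",round(s["opening"],3),"gf",s["gripper_force"],"q",s["joints"].round(2))
for a in sys.argv[1:]:
    x,y,z=map(float,a.split(","));print(a,(r.inv().apply(np.array([x,y,z])-s["tool_pos"])).round(4))
E
python3 go.py .5606,.185,.06
```

```text
t 3.2 pos [0.5275 0.1161 0.2185] a 0.3757 z [-0.  0. -1.] F [-1.15  0.95  0.02] op 0.004 gf 0.0 q [ 0.17 -0.18  1.73  0.    1.59  1.36]
.5606,.185,.06 [ 0.0561 -0.0519  0.1585]
```

Request:
{"method": "jog_arm", "body": {"commands": [[0.014,-0.013,0.02,0],[0.014,-0.013,0.03,0],[0.014,-0.013,0.03,0],[0.014,-0.013,0.03,0],[0,0,0.03,0],[0,0,0.018,0],[0,0,0,0],[0,0,0,0]]}}

```text
time_s: 4.0
tool_pos: [0.5604, 0.1821, 0.0614]
tool_rot: [-0.0, 0.983, 0.186, 0.0]
wrist_force: [0.8, -0.8, -0.1]
opening: 0.003
gripper_force: 0.0
```

```bash
python3 - <<'E'
from h import *
a=arm.grab_frame("top");b=arm.grab_frame("scene")
A=cv2.resize(a[160:220,125:205,::-1],None,fx=5,fy=5,interpolation=cv2.INTER_CUBIC);B=cv2.resize(b[210:310,130:230,::-1],None,fx=4,fy=4,interpolation=cv2.INTER_CUBIC)
o=np.zeros((400,800,3),np.uint8);o[:300,:400]=A;o[:,400:]=B;cv2.imwrite("pics/k1.png",o)
E
python3 go.py .5606,.185,.0275
```

```text
t 4.1 pos [0.5609 0.1822 0.0623] a 0.3737 z [ 0.002  0.001 -1.   ] F [ 0.07 -0.87  0.57] op 0.006 gf 0.0 q [0.27 0.02 1.8  0.   1.32 1.47]
.5606,.185,.0275 [ 0.0007 -0.0027  0.0348]
```

View pics/k1.png

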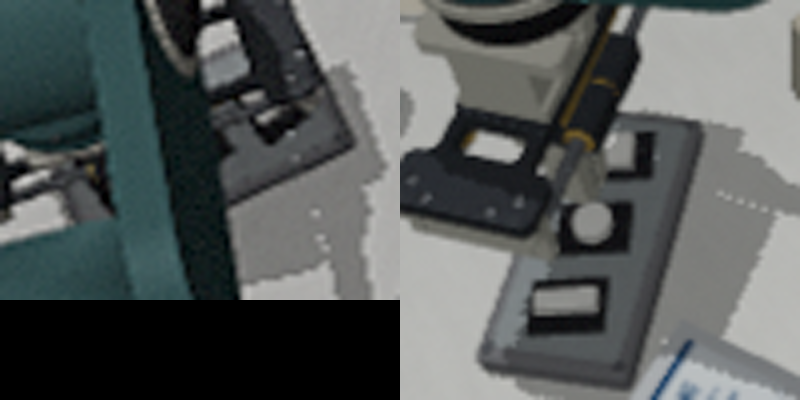

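The scene view shows the shut fingertip above the round key, at about (590,220). Pressing it now.

Request:
{"method": "jog_arm", "body": {"commands": [[0,-0.003,0.013,0],[0,0,0.013,0],[0,0,0.002,0],[0,0,0.002,0],[0,0,0.002,0],[0,0,0.001,0],[0,0,0.001,0],[0,0,0,0],[0,0,0,0]]}}

```text
time_s: 5.0
tool_pos: [0.5591, 0.1849, 0.0281]
tool_rot: [-0.0, 0.983, 0.186, 0.0]
wrist_force: [-10.6, -2.8, 16.8]
opening: 0.006
gripper_force: 8.4
```

```bash
python3 go.py .5606,.185,.0275
```

```text
t 5.0 pos [0.5591 0.1849 0.0281] a 0.3738 z [ 0.  0. -1.] F [-10.6   -2.81  16.82] op 0.006 gf 8.395416224375367 q [0.28 0.05 1.83 0.   1.26 1.47]
.5606,.185,.0275 [0.0014 0.0005 0.0006]
```

Request:
{"method": "jog_arm", "body": {"commands": [[0,0,-0.012,0],[0,0,-0.013,0],[0.001,0.012,0,0],[0.002,0.024,0,0],[0.0015,0.012,0,0],[0,0,0,0],[0,0,0,0],[0,0,0,0]]}}

```text
time_s: 5.8
tool_pos: [0.5805, 0.1423, 0.0515]
tool_rot: [-0.0, 0.983, 0.186, -0.0]
wrist_force: [-0.1, 1.0, -0.6]
opening: 0.003
gripper_force: 0.0
```

```bash
python3 go.py .5823,.1422,.028
```

```text
t 5.8 pos [0.5805 0.1423 0.0515] a 0.374 z [-0.  0. -1.] F [-0.09  1.   -0.59] op 0.003 gf 0.0 q [0.2  0.05 1.79 0.   1.3  1.39]
.5823,.1422,.028 [0.0016 0.0007 0.0235]
```

Request:
{"method": "jog_arm", "body": {"commands": [[0.0016,0.0007,0.008,0],[0,0,0.008,0],[0,0,0.002,0],[0,0,0.002,0],[0,0,0.002,0],[0,0,0.001,0],[0,0,0.001,0],[0,0,0,0],[0,0,0,0]]}}

```text
time_s: 6.7
tool_pos: [0.5825, 0.1419, 0.0283]
tool_rot: [-0.0, 0.983, 0.186, 0.0]
wrist_force: [-6.5, -1.0, 7.9]
opening: 0.006
gripper_force: 4.2
```

```bash
python3 go.py .5389,.2278,.028
```

```text
t 6.7 pos [0.5825 0.1419 0.0283] a 0.3738 z [ 0.  0. -1.] F [-6.47 -0.99  7.89] op 0.006 gf 4.194590062925272 q [0.2  0.07 1.81 0.   1.26 1.39]
.5389,.2278,.028 [-0.0092 -0.0959  0.0003]
```

Request:
{"method": "jog_arm", "body": {"commands": [[0,0,0.0008,0],[0,0,0,0],[0,0,0,0]]}}

```text
time_s: 7.0
tool_pos: [0.5826, 0.1419, 0.0281]
tool_rot: [-0.0, 0.983, 0.186, 0.0]
wrist_force: [-9.4, -0.3, 15.6]
opening: 0.007
gripper_force: 7.7
```

Request:
{"method": "jog_arm", "body": {"commands": [[0,0,-0.012,0],[0,0,-0.014,0],[-0.001,-0.012,0,0],[-0.0025,-0.024,0,0],[-0.0025,-0.024,0,0],[-0.002,-0.024,0,0],[-0.0012,-0.012,0,0],[0,0,0,0],[0,0,0,0],[0,0,0,0]]}}

```text
time_s: 8.0
tool_pos: [0.5393, 0.2272, 0.0528]
tool_rot: [0.0, 0.983, 0.186, 0.0]
wrist_force: [-0.8, 0.0, 0.1]
opening: 0.004
gripper_force: 0.0
```

```bash
python3 go.py .5389,.2278,.028
```

```text
t 8.0 pos [0.5393 0.2272 0.0528] a 0.3732 z [ 0. -0. -1.] F [-0.8   0.03  0.11] op 0.004 gf 0.0 q [ 0.36  0.02  1.82 -0.    1.3   1.55]
.5389,.2278,.028 [-0.0001 -0.0007  0.0248]
```

Request:
{"method": "jog_arm", "body": {"commands": [[0,-0.0007,0.009,0],[0,0,0.008,0],[0,0,0.002,0],[0,0,0.002,0],[0,0,0.002,0],[0,0,0.001,0],[0,0,0.0015,0],[0,0,0,0],[0,0,0,0]]}}

```text
time_s: 8.9
tool_pos: [0.5388, 0.2284, 0.0282]
tool_rot: [0.0, 0.983, 0.186, 0.0]
wrist_force: [-4.9, -3.8, 11.2]
opening: 0.005
gripper_force: 5.4
```

All three keys bottomed, in order. Next I'll raise, turn and move over bolt a.

Request:
{"method": "jog_arm", "body": {"commands": [[0,0,-0.01,0],[0,0,-0.02,0.1],[0,0,-0.03,0.133],[0,0,-0.03,0.133],[0,0,-0.03,0.133],[0,0,-0.02,0.133],[0,0,-0.01,0.133],[0,0,0,0.133],[0,0,0,0.133],[0,0,0,0.133],[0,0,0,0],[0,0,0,0]]}}

```text
time_s: 10.1
tool_pos: [0.5387, 0.2286, 0.1776]
tool_rot: [-0.0, 0.924, -0.383, 0.0]
wrist_force: [-0.4, -1.0, -0.9]
opening: 0.006
gripper_force: 0.0
```

```bash
python3 go.py .572,-.249,.075
```

```text
t 10.1 pos [0.5387 0.2286 0.1776] a -0.786 z [ 0.  0. -1.] F [-0.37 -0.98 -0.86] op 0.006 gf 0.0 q [ 0.36 -0.07  1.69  0.    1.51  2.71]
.572,-.249,.075 [0.3615 0.3139 0.1025]
```

Request:
{"method": "jog_arm", "body": {"commands": [[0.015,0.013,0,0],[0.03,0.026,0,0],[0.03,0.026,0,0],[0.03,0.026,0,0],[0.03,0.026,0,0],[0.03,0.026,0,0],[0.03,0.026,0,0],[0.03,0.026,0,0],[0.03,0.026,0,0],[0.03,0.026,0,0],[0.03,0.026,0,0],[0.03,0.026,0,0],[0.03,0.026,0,0],[0.015,0.014,0,0],[0,0,0.025,0],[0,0,0.04,0],[0,0,0.03,0],[0,0,0,0],[0,0,0,0]]}}

```text
time_s: 12.0
tool_pos: [0.5725, -0.2869, 0.0832]
tool_rot: [-0.0, 0.923, -0.384, -0.0]
wrist_force: [1.2, -0.3, 1.0]
opening: 0.006
gripper_force: 0.0
```

```bash
python3 go.py .572,-.249,.055;python3 - <<'E'
from h import *
a=arm.grab_frame("top");b=arm.grab_frame("scene")
A=cv2.resize(a[150:260,270:370,::-1],None,fx=4,fy=4,interpolation=cv2.INTER_CUBIC);B=cv2.resize(b[100:200,240:340,::-1],None,fx=4,fy=4,interpolation=cv2.INTER_CUBIC)
o=np.zeros((440,800,3),np.uint8);o[:440,:400]=A;o[:400,400:]=B;cv2.imwrite("pics/b1.png",o)
E
```

```text
t 12.0 pos [ 0.5725 -0.2869  0.0832] a -0.7885 z [-0.  0. -1.] F [ 1.16 -0.34  0.98] op 0.006 gf 0.0 q [-0.5   0.11  1.67  0.    1.36  1.85]
.572,-.249,.055 [-0.0272 -0.0264  0.0282]
```

View pics/b1.png

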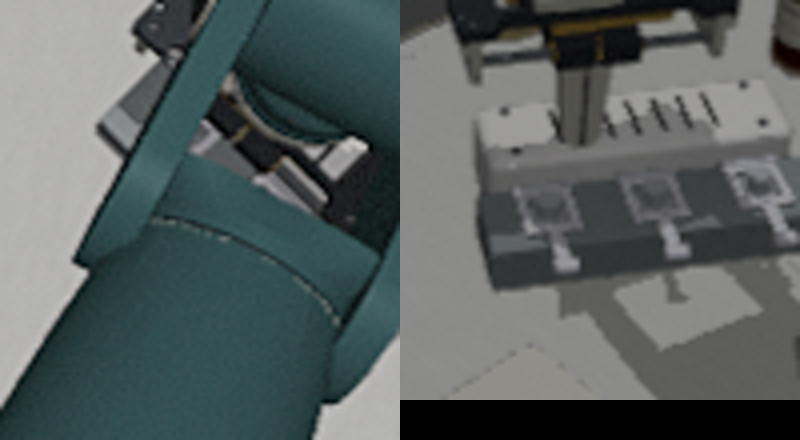

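I gave one row too many, so the tool is about 38 mm too far on. It's over the motor housing without touching it. Moving back over bolt a.

Request:
{"method": "jog_arm", "body": {"commands": [[-0.013,-0.013,0,0],[-0.014,-0.013,0,0],[0,0,0.01,0],[0,0,0,0],[0,0,0,0]]}}

```text
time_s: 12.6
tool_pos: [0.5716, -0.2494, 0.0722]
tool_rot: [0.0, 0.923, -0.385, -0.0]
wrist_force: [-0.7, -0.7, 0.0]
opening: 0.006
gripper_force: 0.0
```

```bash
python3 go.py .572,-.249,.053;python3 - <<'E'
from h import *
b=arm.grab_frame("scene")
B=cv2.resize(b[100:200,240:340,::-1],None,fx=6,fy=6,interpolation=cv2.INTER_CUBIC)
cv2.imwrite("pics/b2.png",B)
E
```

```text
t 12.6 pos [ 0.5716 -0.2494  0.0722] a -0.7897 z [-0.  0. -1.] F [-0.7  -0.73  0.  ] op 0.006 gf 0.0 q [-0.45  0.08  1.72 -0.    1.34  1.91]
.572,-.249,.053 [-0.     -0.0005  0.0192]
```

View pics/b2.png

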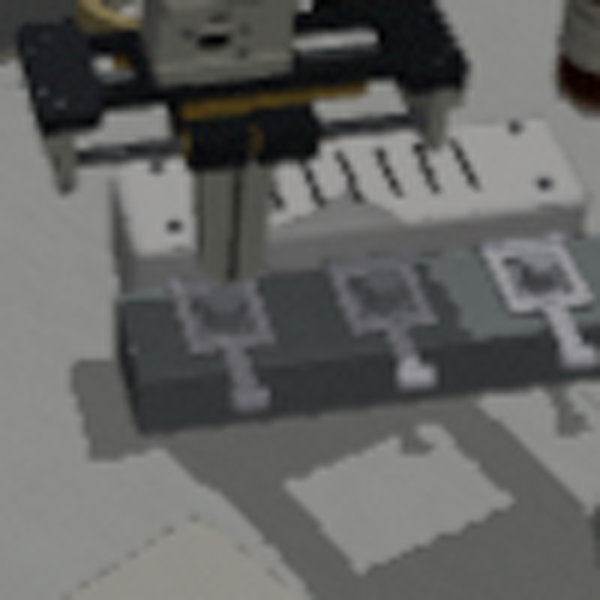

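The fingertip is straight above bolt a, about 17 mm clear. Tapping it.

Request:
{"method": "jog_arm", "body": {"commands": [[0,0,0.007,0],[0,0,0.006,0],[0,0,0.002,0],[0,0,0.002,0],[0,0,0.001,0],[0,0,0.001,0],[0,0,0.001,0],[0,0,0,0],[0,0,0,0]]}}

```text
time_s: 13.55
tool_pos: [0.5717, -0.2499, 0.0542]
tool_rot: [0.0, 0.923, -0.385, 0.0]
wrist_force: [-11.5, 3.5, 17.7]
opening: 0.008
gripper_force: 8.8
```

Bolt a is tight: 17.7 N with the tip still at 54.2 mm. On to bolt b.

Request:
{"method": "jog_arm", "body": {"commands": [[0,0,-0.008,0],[0,0,-0.01,0],[0,0.015,0,0],[0,0.025,0,0],[0,0.025,0,0],[0,0.015,0,0],[0,0,0,0],[0,0,0,0],[0,0,0,0]]}}

```text
time_s: 14.45
tool_pos: [0.5153, -0.3057, 0.0703]
tool_rot: [-0.0, 0.923, -0.385, 0.0]
wrist_force: [-0.1, 0.1, -0.3]
opening: 0.001
gripper_force: 0.0
```

```bash
python3 go.py .515,-.3055,.054
```

```text
t 14.45 pos [ 0.5153 -0.3057  0.0703] a -0.7899 z [ 0.  0. -1.] F [-0.07  0.12 -0.33] op 0.001 gf 0.0 q [-0.58  0.03  1.78  0.    1.33  1.78]
.515,-.3055,.054 [-0.0003  0.0001  0.0163]
```

Request:
{"method": "jog_arm", "body": {"commands": [[0,0,0.007,0],[0,0,0.006,0],[0,0,0.002,0],[0,0,0.001,0],[0,0,0.001,0],[0,0,0.001,0],[0,0,0,0],[0,0,0,0]]}}

```text
time_s: 15.25
tool_pos: [0.5148, -0.3061, 0.0523]
tool_rot: [0.0, 0.923, -0.385, 0.0]
wrist_force: [-0.1, 0.6, -0.6]
opening: 0.003
gripper_force: 0.0
```

Request:
{"method": "jog_arm", "body": {"commands": [[0,0,0.001,0],[0,0,0.001,0],[0,0,0.001,0],[0,0,0.0005,0],[0,0,0,0],[0,0,0,0]]}}

```text
time_s: 15.85
tool_pos: [0.5149, -0.3061, 0.0492]
tool_rot: [0.0, 0.923, -0.385, 0.0]
wrist_force: [-2.4, 0.7, 6.1]
opening: 0.002
gripper_force: 2.7
```

Bolt b sank 6 mm, so it's the loose one. I'll tap c as well, as asked.

Request:
{"method": "jog_arm", "body": {"commands": [[0,0,-0.01,0],[0,0,-0.013,0],[0,0.015,0,0],[0,0.025,0,0],[0,0.025,0,0],[0,0.015,0,0],[0,0,0,0],[0,0,0,0],[0,0,0,0]]}}

```text
time_s: 16.75
tool_pos: [0.4584, -0.3619, 0.0719]
tool_rot: [-0.0, 0.923, -0.385, 0.0]
wrist_force: [-0.1, 0.1, -0.4]
opening: 0.001
gripper_force: 0.0
```

```bash
python3 go.py .458,-.3618,.054
```

```text
t 16.75 pos [ 0.4584 -0.3619  0.0719] a -0.7898 z [ 0.  0. -1.] F [-0.05  0.07 -0.42] op 0.001 gf 0.0 q [-0.71 -0.    1.81  0.    1.34  1.65]
.458,-.3618,.054 [-0.0004  0.0002  0.0179]
```

Request:
{"method": "jog_arm", "body": {"commands": [[0,0,0.007,0],[0,0,0.006,0],[0,0,0.002,0],[0,0,0.002,0],[0,0,0.001,0],[0,0,0.001,0],[0,0,0,0],[0,0,0,0]]}}

```text
time_s: 17.55
tool_pos: [0.4582, -0.3621, 0.0542]
tool_rot: [-0.0, 0.923, -0.385, 0.0]
wrist_force: [-6.5, 7.0, 14.8]
opening: 0.005
gripper_force: 7.7
```

Bolt c is tight. Raising, half-opening the jaw and moving over grip b.

Request:
{"method": "jog_arm", "body": {"commands": [[0,0,-0.015,0],[0,0,-0.025,0],[0,0,-0.015,0],[-0.01,-0.014,0,0],[-0.02,-0.026,0,0],[-0.02,-0.026,0,0],[-0.01,-0.014,0,0],[0,0,0,0],[0,0,0,0],[0,0,0,0]], "jaw": 0.5}}

```text
time_s: 18.55
tool_pos: [0.4726, -0.264, 0.1077]
tool_rot: [0.0, 0.923, -0.385, -0.0]
wrist_force: [-0.5, -0.3, 0.2]
opening: 0.499
gripper_force: 0.0
```

```bash
python3 go.py .4728,-.263,.028;python3 - <<'E'
from h import *
a=arm.grab_frame("top");b=arm.grab_frame("scene")
A=cv2.resize(a[150:260,280:380,::-1],None,fx=4,fy=4,interpolation=cv2.INTER_CUBIC);B=cv2.resize(b[100:200,250:350,::-1],None,fx=4,fy=4,interpolation=cv2.INTER_CUBIC)
o=np.zeros((440,800,3),np.uint8);o[:440,:400]=A;o[:400,400:]=B;cv2.imwrite("pics/g1.png",o)
for r in arm.masks_of("cap_b_grip","scene")[:3]: print(r["conf"],r["uv"])
E
```

```text
t 18.55 pos [ 0.4726 -0.264   0.1077] a -0.7906 z [-0. -0. -1.] F [-0.48 -0.3   0.17] op 0.499 gf 0.0 q [-0.56 -0.12  1.86 -0.    1.4   1.8 ]
.4728,-.263,.028 [-0.0006 -0.0009  0.0797]
```

View pics/g1.png

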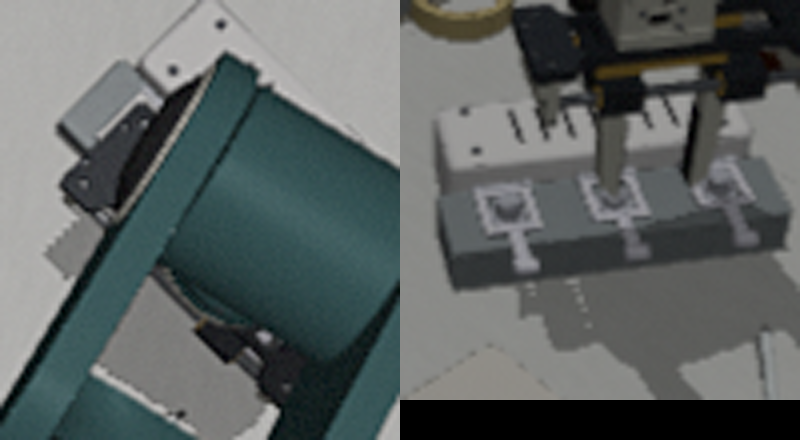

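The open fingers straddle grip b, with tips at about (617,190) and (705,185), still about 65 mm above it. Descending and closing.

Request:
{"method": "jog_arm", "body": {"commands": [[0,0,0.015,0],[0,0,0.025,0],[0,0,0.02,0],[0,0,0.01,0],[0,0,0.01,0],[0,0,0,0],[0,0,0,0]]}}

```text
time_s: 19.4
tool_pos: [0.4729, -0.2636, 0.0283]
tool_rot: [0.0, 0.923, -0.385, 0.0]
wrist_force: [0.2, -0.9, -0.5]
opening: 0.494
gripper_force: 0.0
```

```bash
python3 go.py .4728,-.263,.028
```

```text
t 19.4 pos [ 0.4729 -0.2636  0.0283] a -0.7903 z [ 0. -0. -1.] F [ 0.23 -0.9  -0.5 ] op 0.494 gf 0.0 q [-0.56 -0.06  1.94 -0.    1.26  1.81]
.4728,-.263,.028 [-0.0005 -0.0003  0.0003]
```

Request:
{"method": "jog_arm", "body": {"commands": [[0,0,0,0],[0,0,0,0],[0,0,0,0],[0,0,0,0],[0,0,0,0],[0,0,0,0],[0,0,0,0],[0,0,0,0]], "jaw": 1, "grip_force": 12}}

```text
time_s: 20.2
tool_pos: [0.4737, -0.2625, 0.0281]
tool_rot: [-0.001, 0.923, -0.385, 0.001]
wrist_force: [8.5, 8.2, 0.2]
opening: 0.168
gripper_force: 12.0
```

```bash
python3 go.py .4728,-.263,.028
```

```text
t 20.2 pos [ 0.4737 -0.2625  0.0281] a -0.79 z [ 0.002  0.002 -1.   ] F [8.49 8.21 0.25] op 0.168 gf 11.999888643622398 q [-0.55 -0.06  1.94  0.    1.26  1.81]
.4728,-.263,.028 [-0.0002  0.001   0.0001]
```

Request:
{"method": "jog_arm", "body": {"commands": [[0,-0.0012,0,0],[0,0,0,0],[0.0001,0,-0.0034,0],[0.0005,0,-0.0069,0],[0.0011,0,-0.0068,0],[0.0021,0,-0.0083,0],[0.003,0,-0.0081,0],[0.0037,0,-0.0077,0],[0.0045,0,-0.0074,0],[0,0,0,0],[0,0,0,0]], "grip_force": 15}}

```text
time_s: 21.3
tool_pos: [0.484, -0.2728, 0.0764]
tool_rot: [-0.0, 0.923, -0.385, -0.0]
wrist_force: [2.0, 5.9, 0.6]
opening: 0.168
gripper_force: 15.0
```

```bash
python3 go.py .4728,-.263,.028
```

```text
t 21.3 pos [ 0.484  -0.2728  0.0764] a -0.7902 z [ 0.     0.001 -1.   ] F [2.01 5.9  0.57] op 0.168 gf 15.000099688768387 q [-0.56 -0.07  1.86  0.    1.35  1.8 ]
.4728,-.263,.028 [-0.0148  0.0012  0.0484]
```

Forces are small and the arc is tracking well. Continuing to about 1.15 rad.

Request:
{"method": "jog_arm", "body": {"commands": [[0.0052,-0.0004,-0.0068,0],[0.0059,0,-0.0063,0],[0.0064,0,-0.0057,0],[0.007,0,-0.005,0],[0.0075,0,-0.0042,0],[0.0039,0,-0.0019,0],[0,0,0,0],[0,0,0,0],[0,0,0,0],[0,0,0,0],[0,0,0,0]]}}

```text
time_s: 22.4
tool_pos: [0.5095, -0.2984, 0.1064]
tool_rot: [0.0, 0.923, -0.385, 0.0]
wrist_force: [-2.9, 2.5, 4.8]
opening: 0.168
gripper_force: 15.0
```

```bash
python3 go.py .4728,-.263,.028; python3 - <<'E'
from h import *
b=arm.grab_frame("scene")
cv2.imwrite("pics/end.png",cv2.resize(b[60:210,220:400,::-1],None,fx=4,fy=4,interpolation=cv2.INTER_CUBIC))
E
```

```text
t 22.4 pos [ 0.5095 -0.2984  0.1064] a -0.7902 z [ 0. -0. -1.] F [-2.89  2.45  4.82] op 0.168 gf 15.000454187393188 q [-0.57 -0.01  1.76 -0.    1.4   1.79]
.4728,-.263,.028 [-0.051   0.0012  0.0784]
```

View pics/end.png

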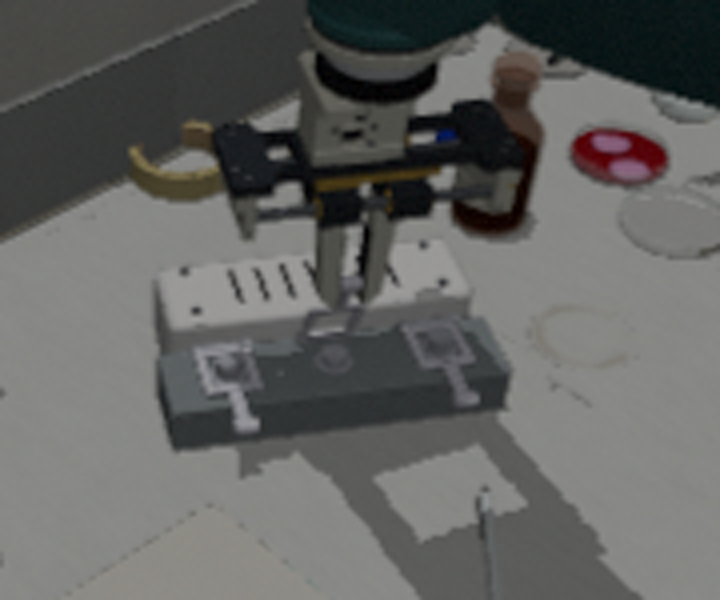

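The picture shows cap b raised in the fingers at about (350,290), bolt b bare at (335,358), and caps a and c shut. Handing in.

```bash
python3 -c "
from workcell import arm
print(arm.job_done())"
```

```text
the job is handed in; nothing more can be done
None
```

I pressed the round, square and long keys fully down in that order; tapping all three bolts showed b is the loose one, and its cap was held open at about 1.15 rad (66°), steady in the gripper, when I handed the job in.

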